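Unlock the sprung specimen clamp and hold it open at the index

ROBOT

A 7-joint arm with a two-finger parallel gripper is mounted at the origin on a cart in front of the work surface, level with it; the furniture and walls round the work are solid. World frame = base frame: x ahead of the robot, y to its left, z up, the work surface at z = 0. Lengths are in m, angles in rad, forces in N, time in s.
With the tool pointing down it reaches from about 0.425 to 1.025 m from the base axis. Payload 9.4 kg.
Tool frame: the origin (TCP) lies at the very end of the fingers, on their centre line; the grasp point (between the pads) lies 19 mm behind it; z points along the fingers, y is the line along which they close (so a half turn about z gives the same grasp; the last joint's range is limited). The gripper opens to 85 mm and grips with 20 to 120 N. Pads are 22 mm wide; open, the fingers measure 114 mm over their backs; the gripper's body (76 mm by 85 mm) begins 54 mm behind the grasp point. The pads swing forward as they close: fully open they stand 13 mm farther back than shut.
Start: joints at [1.153, 0.599, -0.003, 1.599, 0.002, 0.943, -0.08], TCP at [0.242, -0.683, 0.231] pointing down, gripper open.
Joint ranges: [-2.57, 2.57], [-0.35, 1.97], [-1.29, 1.29], [0.11, 2.56], [-1.05, 4.19], [0.11, 1.86], [-2.63, 2.63]. Speed limits (rad/s): [2.22, 2.22, 3.01, 3.01, 3.14, 3.14, 3.14].

INTERFACE

Orientations are given as a rotation vector (axis times angle).
In Python, from cell import ctrl gives the robot as it stands. Calls block until the motion is done:
- ctrl.move_to(position, orientation): joint-space move of the TCP to a pose.
- ctrl.move_linear(position, rotation=None, rate=0.15): straight line of the TCP; rotation=None keeps the orientation; rate is the mean speed in m/s.
- ctrl.movej(angles): joint-space move.
- ctrl.command_gripper(opening): finger opening in m; the grip force is fixed at half the most; returns when the fingers have stopped.
- ctrl.sleep(seconds).
- ctrl.inverse_kinematics(position, orientation): joint angles nearest the present ones, or None.
- ctrl.sense(): the state.
- ctrl.camera(name): name is "scene" or "top"; returns a dict with "image" (384x512x3 uint8, red, green, blue), "K" (3x3 intrinsics, pixels), "world_from_camera" (4x4, takes a point from camera to world coordinates). Camera axes: x right, y up, looking along -z (the intrinsics and any distortion apply to the point x, -y, -z); pixel columns grow to the right and rows downward; lengths in m; the calibration is good to about 2 mm. A picture is of the moment at which its call begins. There is no depth.
A pose or a line that the arm cannot do raises ctrl.MotionError and nothing moves.
- ctrl.job_done(): hands the job in; it is judged then, once.
The state is a dict: "time": time; "joints": joint angles; "joint_velocities": joint speeds; "joint_efforts": joint torques, N m; "ee_pos": TCP position; "tcp_rot": TCP orientation; "force": force on the tool from outside, world axes, zero at the start; "torque": the same for the moment, N m; "grip_width": finger opening in m; "gripper_force": force on a finger pad.
Only numpy, scipy, OpenCV 4.12 (cv2) and the standard library are available. Lean on these libraries where they do the work, as an engineer would, in place of code of your own. Each camera call takes 0.05 s, during which the arm holds its last target. There are 200 camera calls.

TASK

Pull the locking plug up out of its socket on the specimen clamp, against its sprung detent, and set it down in the shallow metal tray without dropping it. Then pull the clamp's spring-return handle straight out until the line on the moving jaw is level with the mark on the side index, and finish still holding it there, so that a colleague can lift out the specimen. Leave the index, the specimen and the other things where they are.

Things in the scene. Friction and masses are not known exactly. Their poses are not given: they have to be found in the camera images.
- clamp: sprung specimen clamp, fixed to the worktop, base plate 155 x 80 x 10 mm (x -70 to +85). Origin on the worktop; z up; -x is the pull direction, roughly towards the robot; +y the index's side. Grey socket bridge with the plug: x -52 to -16, y +-24, top z = 48 mm; plug at x = -34, y = 0; a detent barrel sticks out of the bridge's +y side to y = 39 mm at z = 38
- plug: locking plug, round about z, 59 mm, 60 g: steel shank 10 mm across, 34 long; flange 28 across, 3 thick; aluminium knob 22 across, 22 tall on top. Origin: foot of the shank; z towards the knob. Starts upright, foot at z = 14 mm, knob's top at 73. Comes out straight up; the detent resists with 5 to 15 N over 2 to 25 mm of lift; clear at 34 mm. While in, it locks the slide (2 mm play)
- plug_head (a point): middle of the plug's knob, 48 mm from the shank's foot along its axis; 62 mm above the worktop at the start
- slide: moving slide of the clamp: dark steel jaw, rod and grey handle in one. Its frame coincides with the clamp's when shut; pulled, it moves along the clamp's -x, up to 45 mm. The spring pulls it shut with about 5 N when shut, rising by 2.2 N per 10 mm (some 12 N at 34 mm)
- handle (a point): grip point on the slide's handle, an upright grey plastic plate 10 mm thick (clamp x), 40 wide (y), from z = 12 to 62 mm. The point is on its middle plane, 48 mm above the worktop, at clamp x = -110 mm when shut. Behind the plate a gap of 53 mm to the bridge has only the rod (11 mm thick, top at z = 25 mm)
- jaw_line (a point): +y end of the white line across the top of the moving jaw (the line runs along clamp y), 30 mm above the worktop; at clamp x = 29.5 mm, y = 28 mm when shut
- index_mark (a point): -y end of the white line on the small dark steel index block on the side rail, 30 mm above the worktop, at clamp y = 31 mm. It stands 18 to 34 mm farther towards clamp -x than the shut jaw line, differing in every start. Axes parallel to the clamp's. The index slides if pushed hard (12 N)
- nest (a point): middle of the specimen's place in the clamp, on the base plate's top, at clamp x = 52.8 mm, y = 0, z = 10 mm
- specimen: round black specimen mount, 30 mm across, 18 mm tall, loose in the clamp between the moving jaw and the fixed jaw. Origin at the middle of its underside, z up
- tray: shallow plain steel tray, fixed, 110 (its x) x 100 (its y) x 14 mm tall, walls and floor 3 mm. Origin under its centre, z up. Stands to the left or the right of the clamp
- slide_box: grey closed slide box, 89 x 98 x 34 mm, bystander on the other side of the clamp; origin at the middle of its underside
- loupe: standing loupe, 41 mm across, 42 mm tall, bystander; origin at the middle of its underside
- wafer_box: flat round wafer box, 59 mm across, 14 mm tall, bystander; origin at the middle of its underside

How it is judged:
On the way, in this order (a step that is already met when the one before it is completed fails the run):
1. the plug is pulled clear of its socket (z of plug in the frame of clamp above 0.05 m), for 0.1 s.
2. the plug is set down in the tray and let go, the slide still shut (x of plug_head in the frame of tray between -0.075 and 0.075 m and y of plug_head in the frame of tray between -0.07 and 0.07 m and horizontal distance between plug and tray below 0.072 m and height (world z) of plug_head below 0.058 m and contact force between plug and tray above 0.1 N and contact force between plug and the arm below 0.1 N and contact force between plug and the fingers below 0.1 N and linear speed of plug below 0.05 m/s and x of slide in the frame of clamp above -0.005 m), for 0.2 s.
3. the slide is held out with its jaw line level with the index mark (x of jaw_line in the frame of index_mark between -0.003 and 0.003 m and contact force between the fingers and slide above 3 N and linear speed of slide below 0.01 m/s), for 0.5 s.
At the end, for the whole second after the job is handed in: the fingers hold the slide (over 3 N) at rest with the jaw line within 3 mm of the index mark along the pull; the plug lies or stands at rest in the tray, not touched; the specimen is upright and within 8 mm of its nest's middle; the index has not moved 3 mm (all of step 3 and x of plug_head in the frame of tray between -0.075 and 0.075 m and y of plug_head in the frame of tray between -0.07 and 0.07 m and horizontal distance between plug and tray below 0.072 m and height (world z) of plug_head below 0.058 m and contact force between plug and tray above 0.1 N and contact force between plug and the arm below 0.1 N and contact force between plug and the fingers below 0.1 N and linear speed of plug below 0.05 m/s and horizontal distance between specimen and nest below 0.008 m and angle between specimen's own z axis and vertical below 0.2 rad and distance of index_mark from where it was at the start of the episode below 0.003 m); the arm keeps its last pose, push and grip.
It fails at once if the plug is dropped (falls freely at over 1.1 m/s) (linear speed of plug above 1.1 m/s and contact force between plug and the fingers below 0.1 N and contact force between plug and anything else below 0.1 N).
It fails at once if the index is pushed along its rail (distance of index_mark from where it was at the start of the episode above 0.004 m).
It fails at once if the specimen is knocked out of its nest (horizontal distance between specimen and nest above 0.012 m).
It fails at once if the slide box, loupe or wafer box is disturbed (distance of any of slide_box, loupe, wafer_box from where it was at the start of the episode above 0.015 m).
It also fails if it takes over 51 s, if anything falls off the work surface, if the arm or the gripper's body presses on something with over 40 N, if the wrist force passes 120 N, or if a joint passes its speed limit or range.

## Working session

There is one attempt and no reset: what is moved stays moved. The work goes in short steps, each a Python script; the robot and the scene stay as the last script left them, time stands still between calls to the robot, and variables do not carry over. Pictures are saved under pics/ and viewed, at most 10 in all, crops included, and the job is handed in when it is done.

```bash
mkdir -p pics; python3 - <<'E'
from cell import ctrl
import cv2,numpy as np
for n in("scene","top"):
    c=ctrl.camera(n); cv2.imwrite(f"pics/{n}0.png",c["image"][:,:,::-1]); np.savez(f"{n}0.npz",**{k:c[k] for k in c})
    print(n,[k for k in c],np.round(c["K"],1).tolist(),np.round(c["world_from_camera"],3).tolist())
s=ctrl.sense();print(s)
E
```

```text
scene ['image', 'K', 'world_from_camera'] [[359.7, 0.0, 254.3], [0.0, 359.7, 190.4], [0.0, 0.0, 1.0]] [[0.873, 0.332, -0.356, 0.289], [-0.487, 0.595, -0.639, -0.617], [-0.001, 0.732, 0.682, 0.658], [0.0, 0.0, 0.0, 1.0]]
top ['image', 'K', 'world_from_camera'] [[431.3, 0.0, 252.9], [0.0, 431.3, 194.1], [0.0, 0.0, 1.0]] [[0.003, 0.988, -0.156, 0.456], [-1.0, 0.004, 0.006, -0.062], [0.007, 0.156, 0.988, 1.124], [0.0, 0.0, 0.0, 1.0]]
{'time': 0.1, 'joints': array([ 1.15333449,  0.6000274 , -0.00256119,  1.6000564 ,  0.00178324,
        0.94291491, -0.07981917]), 'joint_velocities': array([ 0.00135823, -0.00107178,  0.00046845, -0.0015716 ,  0.00067496,
       -0.00179485,  0.00079515]), 'joint_efforts': array([ 6.80808560e-03, -7.77991533e+01,  1.56987302e+00, -2.58621722e+01,
        1.25549908e-02,  5.50389115e-03,  1.42327654e-06]), 'ee_pos': array([ 0.24215738, -0.68290703,  0.23051353]), 'tcp_rot': array([-3.09474990e+00, -5.32519014e-01,  5.38836510e-04]), 'force': array([ 0.30032089, -0.49869504, -0.7971395 ]), 'torque': array([-0.0067816 , -0.01902829, -0.01110438]), 'gripper_force': 0.0, 'grip_width': 0.08544808631086515}
```

View pics/top0.png

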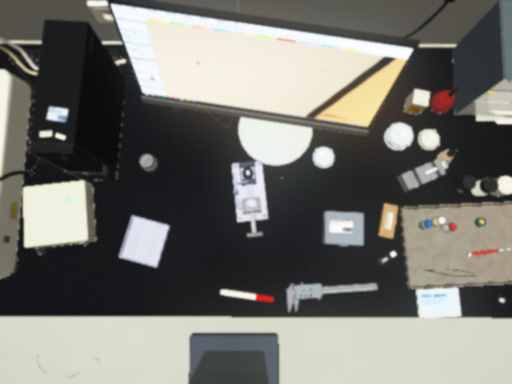

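View pics/scene0.png

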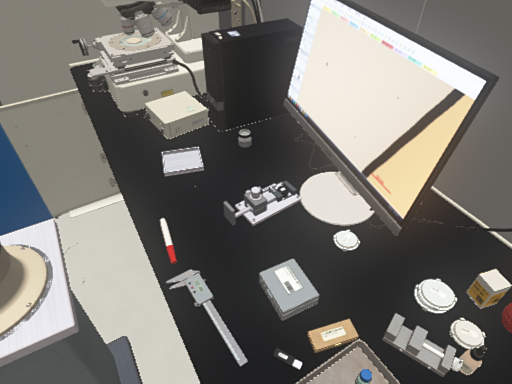

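The top view shows the clamp around (250,195), the tray at (144,241), the slide box at (344,228), the loupe at (149,162) and the wafer box at (323,157). The scene view agrees. I'll enlarge both views of the clamp.

```bash
python3 - <<'E'
import cv2,numpy as np
t=cv2.imread("pics/top0.png");s=cv2.imread("pics/scene0.png")
a=cv2.resize(t[150:245,215:285],None,fx=6,fy=6,interpolation=cv2.INTER_CUBIC)
b=cv2.resize(s[170:240,215:315],None,fx=3.8,fy=3.8,interpolation=cv2.INTER_CUBIC)
o=np.zeros((600,800,3),np.uint8);o[:570,:420]=a;o[:266,420:800]=b
c=cv2.resize(t[205:275,110:180],None,fx=4.5,fy=4.5,interpolation=cv2.INTER_CUBIC);o[270:585,430:745]=c
cv2.imwrite("pics/crop1.png",o)
E
```

```text
(no output)
```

View pics/crop1.png

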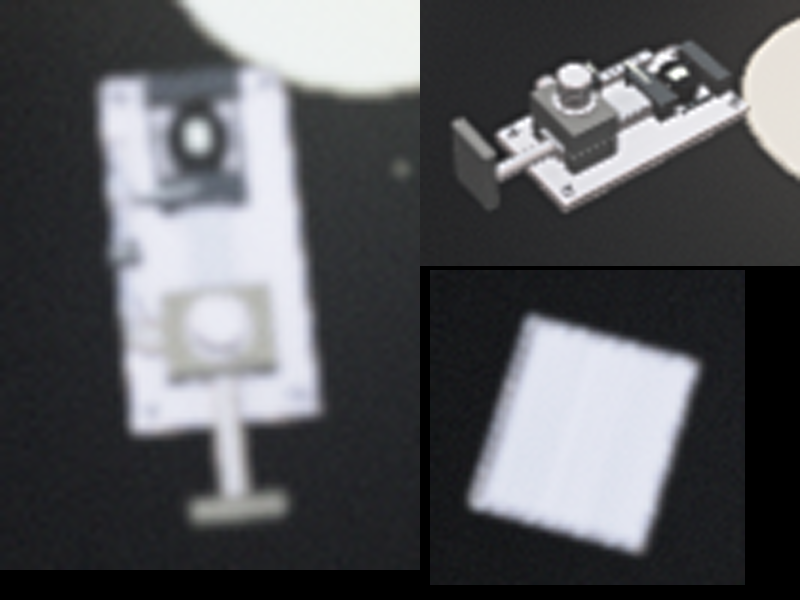

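The crop shows the base-plate corners, in crop pixels: (100,78), (287,72), (322,412) and (132,434). The knob is at (218,318), the handle at (238,503) and the dark index at about (125,250). The tray's corners are at (530,315), (698,360), (642,553) and (470,505). Next I'll fit the poses.

```bash
cat >h.py <<'E'
import numpy as np,cv2
from scipy.optimize import least_squares
def cam(n): d=np.load(n+"0.npz");return d["K"],d["world_from_camera"]
C={n:cam(n) for n in("top","scene")}
def proj(n,P):
    K,T=C[n];p=(np.atleast_2d(P)-T[:3,3])@T[:3,:3];p=p*[1,-1,-1];q=p@K.T;return q[:,:2]/q[:,2:]
def back(n,uv,z):
    K,T=C[n];r=np.linalg.solve(K,[uv[0],uv[1],1])*[1,-1,-1];r=T[:3,:3]@r;o=T[:3,3];return o+r*(z-o[2])/r[2]
def w(p,L):
    L=np.atleast_2d(L);c,s=np.cos(p[2]),np.sin(p[2])
    return np.c_[p[0]+c*L[:,0]-s*L[:,1],p[1]+s*L[:,0]+c*L[:,1],L[:,2]]
def fit(obs,p0):
    f=lambda p:np.concatenate([(proj(n,w(p,np.array(l)/1000))-uv).ravel() for n,l,uv in obs])
    r=least_squares(f,p0,loss="soft_l1");return r.x,r.fun.reshape(-1,2)
E
python3 - <<'E'
from h import *
tc=lambda x,y:((x+.5)/6-.5+215,(y+.5)/6-.5+150)
sc=lambda x,y:((x-420+.5)/3.8-.5+215,(y+.5)/3.8-.5+170)
rc=lambda x,y:((x-430+.5)/4.5-.5+110,(y-270+.5)/4.5-.5+205)
T=[((85,40,10),(100,78)),((85,-40,10),(285,74)),((-70,-40,10),(322,412)),((-70,40,10),(132,434)),((-34,0,73),(218,316)),((-110,20,62),(191,510)),((-110,-20,62),(287,497))]
S=[((-70,-40,10),(566,203)),((85,-40,10),(747,99)),((-70,40,10),(499,132)),((-34,0,73),(574,74)),((-115,20,62),(455,120)),((-115,-20,62),(493,160))]
ot=[("top",l,tc(*u)) for l,u in T];os=[("scene",l,sc(*u)) for l,u in S]
for o in(ot,os,ot+os):
    p,r=fit(o,[.7,-.07,0]);print(np.round(p,4));print(np.round(r,1).tolist())
np.save("clamp.npy",p)
tr=[("top",l,rc(*u)) for l,u in [((55,50,14),(530,315)),((55,-50,14),(698,360)),((-55,-50,14),(642,553)),((-55,50,14),(470,505))]]
q,r=fit(tr,[.6,.2,0.2]);print(np.round(q,4),np.round(r,1).tolist());np.save("tray.npy",q)
# rectified clamp-frame views at z=30mm, 3 px/mm... x -80..90 right->, y 50..-50
out=[]
for n in("top","scene"):
    im=cv2.imread(f"pics/{n}0.png");X,Y=np.meshgrid(np.arange(-40,90,1/6),np.arange(50,-5,-1/6))
    uv=proj(n,w(p,np.c_[X.ravel(),Y.ravel(),30+0*X.ravel()]/1000)).astype(np.float32).reshape(X.shape+(2,))
    o=cv2.remap(im,uv,None,cv2.INTER_CUBIC)[:,:780].copy()
    o=cv2.resize(o,(780,290))
    for x in range(-40,90,10): cv2.line(o,((x+40)*6,0),((x+40)*6,6 if x else 14),(0,255,255),1)
    out.append(o)
cv2.imwrite("pics/rect.png",np.vstack(out))
E
```

```text
[ 0.6348 -0.0609  0.1027]
[[0.4, 0.5], [-0.4, -1.7], [-0.4, -0.1], [0.5, -0.7], [0.3, 0.5], [-0.3, 0.0], [-0.1, 0.6]]
[ 0.6341 -0.0596  0.1517]
[[1.0, -0.1], [0.5, -0.1], [-0.7, -0.0], [0.5, -0.5], [-0.5, 0.6], [-0.7, -0.1]]
[ 0.6346 -0.0607  0.1164]
[[-0.1, 0.8], [-0.9, -1.8], [-0.1, -0.2], [0.9, -0.4], [0.4, 0.5], [0.3, 0.1], [0.5, 0.5], [0.4, -0.2], [1.3, 1.0], [-0.4, -0.6], [0.7, -0.5], [-0.8, -0.2], [-1.5, -0.8]]
[ 0.51    0.2092 -0.2581] [[0.0, 0.4], [-0.2, 0.4], [-0.2, -0.6], [0.3, -0.2]]
```

View pics/rect.png

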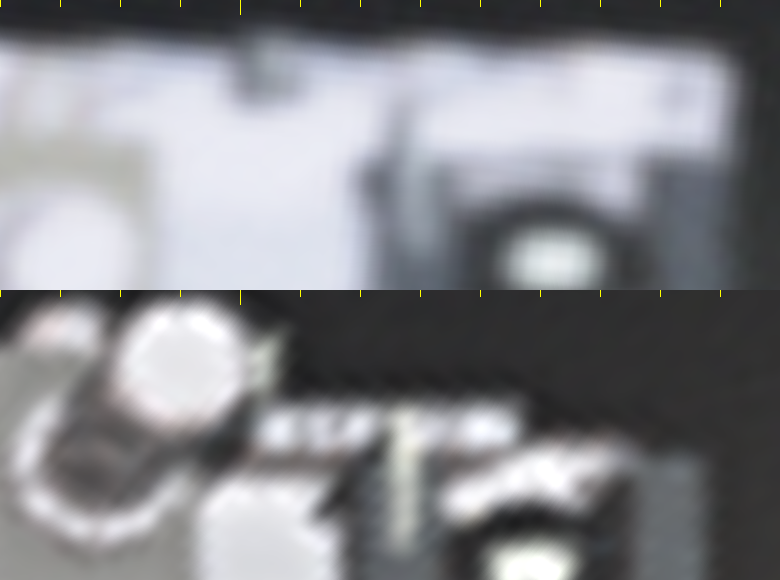

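The rectified view puts the jaw line at about x 402–412 px and the index line at about 262–268 px. The pull needed is therefore about 23.5 mm. I'll check the reach, then grasp the plug.

```bash
cat >>h.py <<'E'
from scipy.spatial.transform import Rotation as Ro
def rv(yaw): return (Ro.from_euler("z",yaw)*Ro.from_euler("x",np.pi)).as_rotvec()
E
python3 - <<'E'
from h import *
from cell import ctrl
tc=lambda x,y:((x+.5)/6-.5+215,(y+.5)/6-.5+150)
sc=lambda x,y:((x-420+.5)/3.8-.5+215,(y+.5)/3.8-.5+170)
p=np.load("clamp.npy");q=np.load("tray.npy")
k=w(p,[-.034,0,.073])[0];a=back("top",tc(218,316),.073);b=back("scene",sc(574,74),.073)
print("knob",k,a,b,"monitor edge z.1",back("top",(250,118),.1))
for n,P,y in(("plug",[*k[:2],.054],p[2]),("plug up",[*k[:2],.2],p[2]),("tray",[*q[:2],.043],p[2]),
  ("h+",w(p,[-.11,0,.033])[0],p[2]+np.pi/2),("h-",w(p,[-.135,0,.033])[0],p[2]-np.pi/2)):
    j=ctrl.inverse_kinematics(list(P),list(rv(y)));print(n,None if j is None else np.round(j,2))
xy=(k[:2]+a[:2]+b[:2])/3
np.save("knob.npy",xy)
ctrl.move_to([*xy,.16],rv(p[2]))
c=ctrl.camera("scene")["image"];c2=ctrl.camera("top")["image"]
cv2.imwrite("pics/a.png",np.hstack([cv2.resize(i[...,::-1],(400,300)) if 0 else cv2.resize(np.ascontiguousarray(i[100:280,180:380,::-1]),(400,360)) for i in(c,c2)]))
s=ctrl.sense();print(s["time"],s["ee_pos"],s["tcp_rot"])
E
```

```text
knob [ 0.60084334 -0.06468202  0.073     ] [ 0.6020961  -0.06367383  0.073     ] [ 0.59852981 -0.06561134  0.073     ] monitor edge z.1 [ 0.80866851 -0.06067442  0.1       ]
plug [-0.01  0.69  0.04  2.01 -0.06  0.44 -1.38]
plug up [ 0.03  0.49 -0.02  1.91  0.01  0.74 -1.46]
tray [-0.48  0.68 -0.02  2.13  0.05  0.33 -1.99]
h+ [ 0.18  0.69 -0.21  2.18  0.45  0.32 -0.3 ]
h- [-0.15  0.7   0.29  2.25 -0.72  0.28 -2.26]
2.7417 [ 0.60051072 -0.06560698  0.16006469] [3.13612251e+00 1.80592713e-01 2.29698980e-04]
```

View pics/a.png

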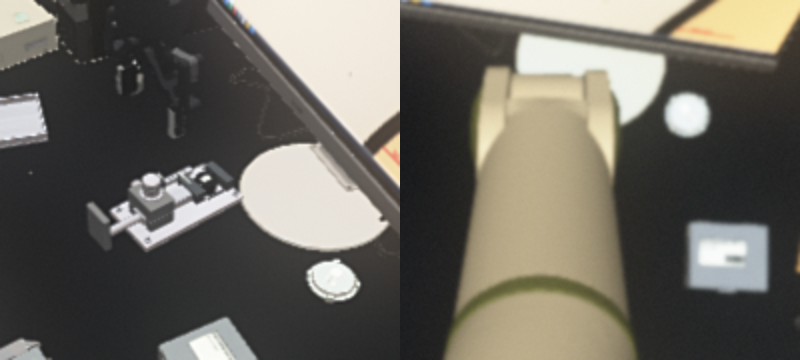

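The scene view shows the open fingers above the knob, but the arm hides the clamp from the top camera, so I'll use the scene camera from here. Now to grasp the plug.

```bash
python3 - <<'E'
from h import *
from cell import ctrl
xy=np.load("knob.npy")
def S(m):
    s=ctrl.sense();print(m,round(s["time"],2),np.round(s["ee_pos"],4),np.round(s["force"],1),round(s["grip_width"],4),round(s["gripper_force"],1));return s
ctrl.move_linear([*xy,.055],rate=.08);S("down")
ctrl.command_gripper(0.0);S("grip")
ctrl.move_linear([*xy,.063],rate=.03);S("lift8")
c=ctrl.camera("scene")["image"];cv2.imwrite("pics/b.png",cv2.resize(np.ascontiguousarray(c[140:260,190:330,::-1]),None,fx=4,fy=4,interpolation=cv2.INTER_CUBIC))
E
```

```text
down 4.21 [ 0.6008 -0.0647  0.0555] [-0.3  0.1 -1.2] 0.0852 0.0
grip 4.83 [ 0.6005 -0.0647  0.0553] [-0.8 -0.3  5.4] 0.0189 58.5
lift8 5.25 [ 0.6006 -0.065   0.0633] [-0.9 -1.5  1.5] 0.0186 59.2
```

View pics/b.png

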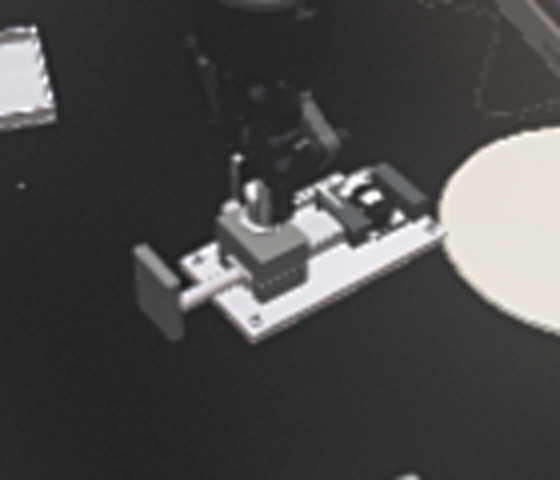

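The picture shows the flange (262,222) still on the bridge, and a bright strip of knob left of the right finger. The grip width of 18.9 mm is below the 22 mm knob, so the grasp probably slipped or caught only the knob's edge. I'll open and look at how the fingers sit relative to the knob.

```bash
python3 - <<'E'
from h import *
from cell import ctrl
p=np.load("clamp.npy");xy=np.load("knob.npy")
g=lambda P:np.round((proj("scene",P)-[190,140]+.5)*4-.5)
print("knob top expected",g([*xy,.073]),g([*xy,.079]))
c,s=np.cos(p[2]),np.sin(p[2])
for yy in(-.011,.011):
  for xx in(-.011,.011): print(yy,xx,[g([xy[0]+c*xx-s*yy,xy[1]+s*xx+c*yy,z]).tolist() for z in(.063,.1)])
ctrl.command_gripper(0.06)
S=ctrl.sense();print(S["ee_pos"],S["force"],S["grip_width"],S["time"])
o=[]
i=ctrl.camera("scene")["image"];o.append(i)
ctrl.move_linear([*xy,.13],rate=.12);i=ctrl.camera("scene")["image"];o.append(i)
cv2.imwrite("pics/c.png",np.hstack([cv2.resize(np.ascontiguousarray(i[140:230,215:305,::-1]),(400,400),interpolation=cv2.INTER_CUBIC) for i in o]))
E
```

```text
knob top expected [[264. 196.]] [[264. 189.]]
-0.011 -0.011 [[[260.0, 226.0]], [[260.0, 180.0]]]
-0.011 0.011 [[[290.0, 211.0]], [[291.0, 165.0]]]
0.011 -0.011 [[[239.0, 205.0]], [[238.0, 159.0]]]
0.011 0.011 [[[268.0, 191.0]], [[268.0, 145.0]]]
[ 0.60048202 -0.06449201  0.06292492] [ 0.85354896 -0.40885063 -0.7208466 ] 0.06001739382989373 5.775
```

View pics/c.png

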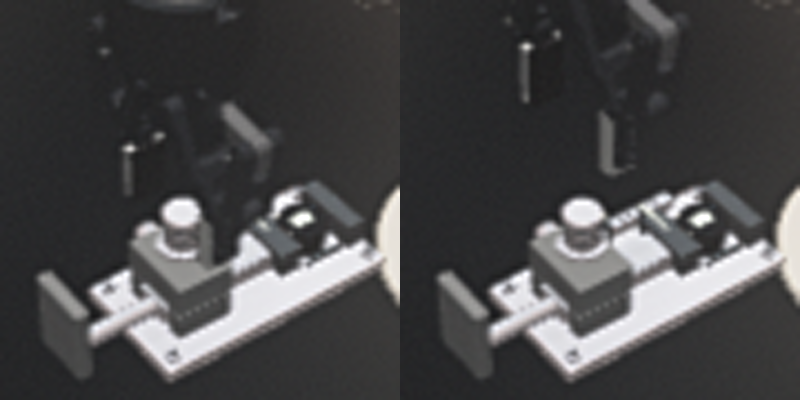

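With the fingers open, their tips sit about 8 mm behind the TCP, and sideways they are within 1 mm of the knob. The earlier hold was therefore too high on the knob. I'll regrasp lower and lift in small steps while watching the force.

```bash
cat >>h.py <<'E'
def S(ctrl,m):
    s=ctrl.sense();print(m,round(s["time"],2),np.round(s["ee_pos"],4),np.round(s["force"],1),round(s["grip_width"],4),round(s["gripper_force"],1));return s
E
python3 - <<'E'
from h import *
from cell import ctrl
xy=np.load("knob.npy")+[-.0008,0];np.save("knob.npy",xy)
ctrl.command_gripper(.04)
ctrl.move_linear([*xy,.0495],rate=.1);S(ctrl,"down")
ctrl.command_gripper(0.0);S(ctrl,"grip")
for d in(2,5,8):
    ctrl.move_linear([*xy,.0495+d/1000],rate=.03);S(ctrl,d)
c=ctrl.camera("scene")["image"];cv2.imwrite("pics/d.png",cv2.resize(np.ascontiguousarray(c[150:220,215:305,::-1]),None,fx=7,fy=7,interpolation=cv2.INTER_CUBIC))
E
```

```text
down 7.88 [ 0.6    -0.0647  0.0499] [ 1.   0.2 -0.3] 0.0401 0.0
grip 8.19 [ 0.6001 -0.0649  0.05  ] [ 0.2 -0.9  0.6] 0.0229 58.7
2 8.44 [ 0.5999 -0.0649  0.0518] [ 0.2 -1.5  0.2] 0.0234 59.4
5 8.69 [ 0.6    -0.0649  0.0549] [ 1.  -2.4 -0.3] 0.0233 59.8
8 8.94 [ 0.6    -0.0648  0.0579] [ 0.2 -2.6  0.7] 0.0229 59.9
```

View pics/d.png

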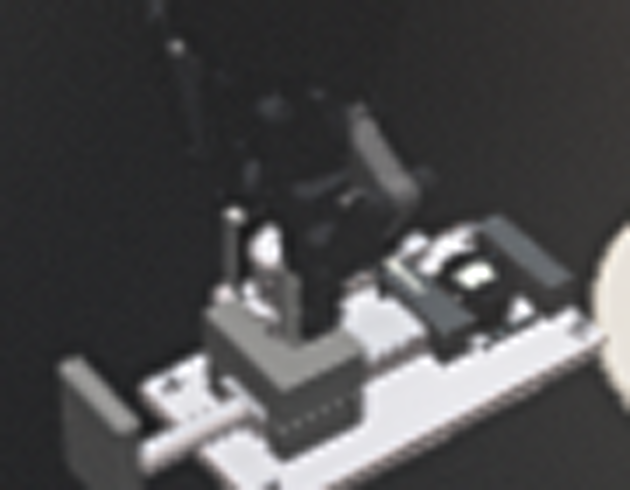

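The width is now 22.9 mm, a proper hold on the knob. The knob (265,245) and flange (255,300) look about 2.5 px higher, which fits an 8 mm lift. I'll keep lifting.

```bash
python3 - <<'E'
from h import *
from cell import ctrl
xy=np.load("knob.npy")
for d in(14,22,32,60):
    ctrl.move_linear([*xy,.0495+d/1000],rate=.05);S(ctrl,d)
c=ctrl.camera("scene")["image"];cv2.imwrite("pics/e.png",cv2.resize(np.ascontiguousarray(c[140:220,205:305,::-1]),None,fx=6,fy=6,interpolation=cv2.INTER_CUBIC))
E
```

```text
14 9.26 [ 0.6    -0.0646  0.0641] [ 0.  -3.1  2.3] 0.0232 60.1
22 9.57 [ 0.5997 -0.0642  0.0719] [-0.3 -0.2 -1.3] 0.0237 60.0
32 9.92 [ 0.5999 -0.0646  0.0819] [-0.6  0.5 -0.2] 0.0235 60.0
60 10.62 [ 0.5996 -0.0646  0.1096] [ 0.2  0.5 -0.6] 0.0234 60.0
```

View pics/e.png

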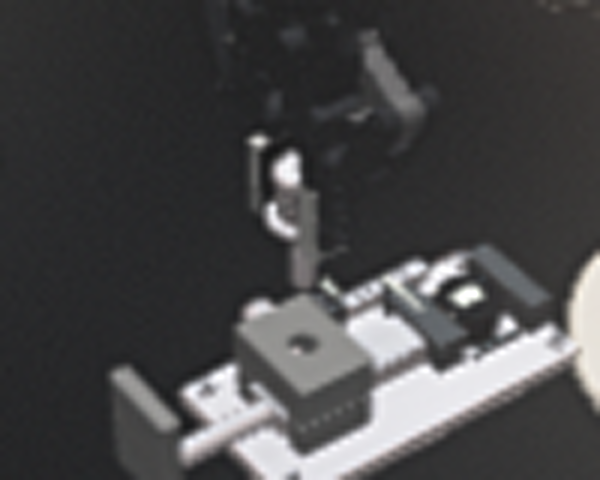

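The plug is out: the empty socket hole shows at (305,342) and the plug hangs in the fingers at (285,190). I'll carry it to the tray and lower it until I feel contact.

```bash
python3 - <<'E'
from h import *
from cell import ctrl
xy=np.load("knob.npy");q=np.load("tray.npy")
print("knob top if no slip",proj("scene",[*xy,.133]),"hole",back("scene",(205+305.5/6-.5,140+342.5/6-.5),.048),"expected",w(np.load("clamp.npy"),[-.034,0,.048]))
ctrl.move_linear([*q[:2],.11],rate=.15)
ctrl.move_linear([*q[:2],.050],rate=.1);f0=S(ctrl,"low")["force"][2]
z=.046
while z>.028:
    ctrl.move_linear([*q[:2],z],rate=.03);f=S(ctrl,"z")["force"][2]
    if f-f0>4: break
    z-=.0015
c=ctrl.camera("scene")["image"];cv2.imwrite("pics/f.png",cv2.resize(np.ascontiguousarray(c[100:200,130:230,::-1]),None,fx=5,fy=5,interpolation=cv2.INTER_CUBIC))
E
```

```text
knob top if no slip [[255.42454407 169.39858933]] hole [ 0.59917181 -0.06581271  0.048     ] expected [[ 0.60084334 -0.06468202  0.048     ]]
low 13.5 [0.5102 0.2092 0.0502] [-0.2  1.  -0.9] 0.0235 60.0
z 13.78 [0.5101 0.2093 0.0462] [-0.9 -0.8  0.1] 0.0231 60.0
z 14.03 [0.51   0.2092 0.0445] [ 0.1 -0.8 -0.2] 0.0232 60.0
z 14.28 [0.5099 0.2092 0.0429] [-0.2  1.  -0.1] 0.0232 60.0
z 14.53 [0.5099 0.2092 0.0414] [-0.5  0.3 -1.1] 0.0232 60.0
z 14.78 [0.5099 0.2092 0.0399] [-1.1  0.5 -0. ] 0.0234 60.0
z 15.03 [0.51   0.2092 0.0384] [-0.2  0.6 -0.8] 0.0236 60.0
z 15.28 [0.5099 0.2092 0.0369] [-0.   0.  -0.7] 0.0237 60.0
z 15.53 [0.5099 0.2092 0.0354] [-0.9  0.4 -0.8] 0.0232 60.0
z 15.78 [0.5099 0.2092 0.0339] [ 0.3 -0.1 -1. ] 0.0231 60.0
z 16.03 [0.5099 0.2092 0.0324] [-0.7  0.1  0.6] 0.0233 60.0
z 16.28 [0.5105 0.2093 0.0315] [-0.8 -0.3  7.1] 0.0234 60.6
```

View pics/f.png

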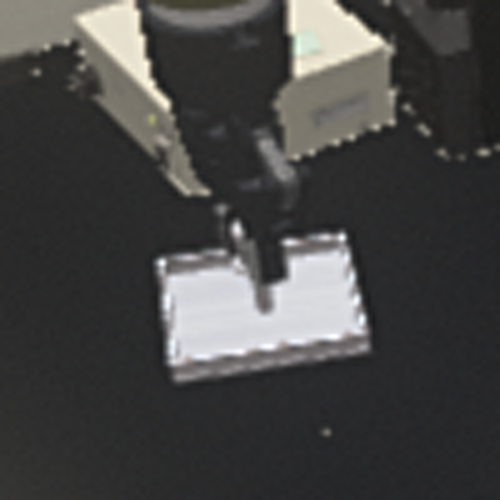

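Contact came at TCP z = 31.5 mm, and the picture shows the plug inside the tray at about (262,280). I'll release it gently, retreat and look.

```bash
python3 - <<'E'
from h import *
from cell import ctrl
q=np.load("tray.npy")
for o in(.026,.032,.05):
    ctrl.command_gripper(o);ctrl.sleep(.1)
S(ctrl,"open")
ctrl.move_linear([*q[:2],.13],rate=.15);S(ctrl,"up")
c=ctrl.camera("scene")["image"];cv2.imwrite("pics/g.png",cv2.resize(np.ascontiguousarray(c[100:220,130:310,::-1]),None,fx=4,fy=4,interpolation=cv2.INTER_CUBIC))
E
```

```text
open 17.4 [0.51   0.2092 0.031 ] [-0.4  0.6  0.1] 0.0505 0.0
up 18.21 [0.5096 0.2091 0.1295] [ 0.2  0.9 -0.6] 0.05 0.0
```

View pics/g.png

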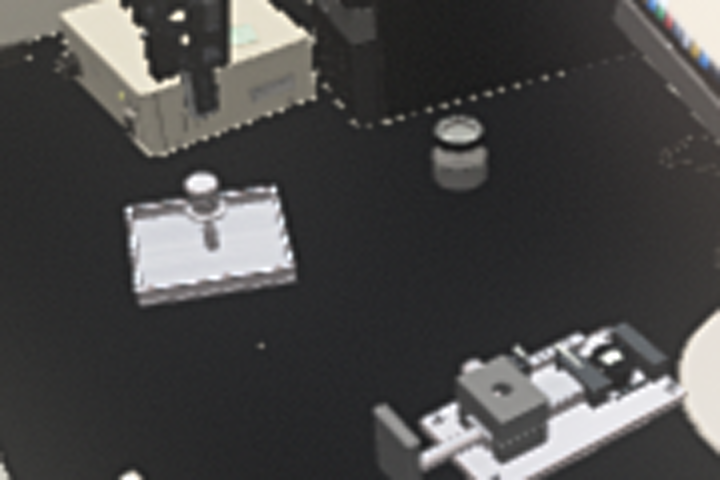

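The plug stands upright in the tray at about (203,200), and the clamp looks undisturbed. I've now viewed 11 pictures, one over the limit of 10, so I'll view no more and do the rest numerically. First comes the offset between jaw line and index, from intensity profiles, plus the handle position.

```bash
cat >>h.py <<'E'
from scipy.ndimage import map_coordinates
def prof(im,p,y0,y1,x0,x1,n="scene",z=30):
    X=np.arange(x0,x1,.5);Y=np.arange(y0,y1,1.);A,B=np.meshgrid(X,Y)
    uv=proj(n,w(p,np.c_[A.ravel(),B.ravel(),z+0*A.ravel()]/1000))
    v=map_coordinates(im.astype(float).mean(2),[uv[:,1],uv[:,0]],order=3).reshape(A.shape);return X,v.mean(0)
E
python3 - <<'E'
from h import *
from cell import ctrl
p=np.load("clamp.npy")
tc=lambda x,y:((x+.5)/6-.5+215,(y+.5)/6-.5+150)
sc=lambda x,y:((x-420+.5)/3.8-.5+215,(y+.5)/3.8-.5+170)
print("handle exp",w(p,[-.11,0,.062]),"top",(back("top",tc(191,510),.062)+back("top",tc(287,497),.062))/2,"scene front",(back("scene",sc(455,120),.062)+back("scene",sc(493,160),.062))/2)
im=ctrl.camera("scene")["image"]
for y0,y1 in((10,18),(18,26),(33,36),(35,38),(37,40)):
    X,v=prof(im,p,y0,y1,-10,45);print(y0,y1,np.round(v[::2]).astype(int).tolist())
E
```

```text
handle exp [[ 0.52535731 -0.07350579  0.062     ]] top [ 0.52611362 -0.07255915  0.062     ] scene front [ 0.52204059 -0.07694024  0.062     ]
10 18 [147, 145, 140, 134, 132, 137, 150, 165, 177, 186, 191, 192, 188, 184, 182, 184, 188, 190, 188, 185, 182, 179, 171, 156, 132, 105, 82, 67, 62, 66, 74, 82, 91, 104, 122, 148, 174, 191, 190, 170, 139, 115, 106, 114, 132, 151, 168, 182, 191, 196, 201, 205, 208, 211, 215]
18 26 [146, 138, 124, 105, 87, 75, 69, 67, 64, 64, 72, 90, 116, 143, 167, 186, 198, 198, 186, 168, 157, 160, 174, 185, 183, 171, 161, 163, 172, 178, 171, 150, 125, 112, 122, 153, 191, 218, 226, 216, 201, 187, 176, 168, 163, 162, 167, 177, 190, 200, 204, 201, 199, 199, 196]
33 36 [150, 144, 133, 120, 108, 99, 92, 83, 75, 72, 83, 113, 153, 184, 186, 156, 113, 76, 51, 39, 35, 36, 38, 39, 40, 40, 40, 40, 39, 39, 39, 40, 41, 41, 40, 39, 40, 41, 42, 42, 42, 41, 41, 41, 42, 41, 40, 39, 40, 40, 41, 41, 42, 43, 43]
35 38 [155, 149, 137, 119, 101, 85, 72, 63, 58, 62, 80, 115, 158, 190, 192, 163, 118, 78, 53, 40, 37, 38, 40, 42, 43, 43, 43, 43, 43, 43, 42, 42, 43, 43, 42, 41, 42, 43, 44, 45, 44, 43, 43, 44, 45, 44, 44, 43, 43, 43, 43, 43, 43, 44, 45]
37 40 [137, 134, 122, 104, 84, 66, 53, 46, 45, 54, 75, 110, 152, 186, 195, 172, 129, 85, 55, 41, 37, 38, 41, 42, 43, 43, 44, 45, 45, 45, 45, 45, 45, 45, 44, 43, 43, 44, 45, 45, 45, 45, 45, 45, 45, 45, 45, 45, 45, 46, 46, 46, 45, 45, 45]
```

Index peak is at 3.4 mm and jaw line at 27.5 mm, so the pull is about 24.2 mm. Now I'll grasp the handle.

```bash
python3 - <<'E'
from h import *
from cell import ctrl
p=np.load("clamp.npy")
im=ctrl.camera("scene")["image"]
def pk(im,y0,y1,x0,x1):
    X,v=prof(im,p,y0,y1,x0,x1);i=v[2:-2].argmax()+2;a=np.polyfit(X[i-2:i+3],v[i-2:i+3],2);return round(-a[1]/2/a[0],2)
print("jaw",[pk(im,y,y+4,22,33) for y in(2,6,10,14,18,22)],"idx",[pk(im,y,y+2,0,9) for y in(31,33,35,37,39)])
R=rv(p[2]+np.pi/2);xy=[.5245,-.074]
ctrl.command_gripper(.042)
ctrl.move_to([*xy,.14],R);S(ctrl,"above")
ctrl.move_linear([*xy,.031],rate=.1);S(ctrl,"down")
ctrl.command_gripper(0.0);S(ctrl,"grip")
im=ctrl.camera("scene")["image"]
cv2.imwrite("pics/h.png",im[...,::-1])
print("jaw",[pk(im,y,y+4,22,33) for y in(2,6,10,14,18,22)],"idx",[pk(im,y,y+2,0,9) for y in(31,33,35,37,39)])
E
```

```text
jaw [np.float64(27.03), np.float64(27.44), np.float64(27.56), np.float64(27.36), np.float64(27.75), np.float64(28.21)] idx [np.float64(3.38), np.float64(3.52), np.float64(3.54), np.float64(3.66), np.float64(4.2)]
above 20.03 [ 0.5247 -0.0733  0.1401] [-0.5  0.3  0.5] 0.0422 0.0
down 21.27 [ 0.5248 -0.074   0.0315] [ 0.2  0.3 -0.2] 0.0419 0.0
grip 21.66 [ 0.5253 -0.0741  0.0316] [ 1.5 -1.6  5.7] 0.0089 59.3
jaw [np.float64(27.02), np.float64(27.44), np.float64(27.58), np.float64(27.36), np.float64(27.73), np.float64(28.16)] idx [np.float64(3.36), np.float64(3.52), np.float64(3.56), np.float64(3.67), np.float64(4.21)]
```

```bash
cat >>h.py <<'E'
def pk(im,p,y0,y1,x0,x1):
    X,v=prof(im,p,y0,y1,x0,x1);i=v[2:-2].argmax()+2;a=np.polyfit(X[i-2:i+3],v[i-2:i+3],2);return float(round(-a[1]/2/a[0],2))
def meas(im,p,c):
    print("jaw",[pk(im,p,y,y+4,c-6,c+6) for y in(2,6,10,14,18,22,25)],"idx",[pk(im,p,y,y+2,0,9) for y in(31,33,35,37,39)])
    for y in(8,14,20,34): print(y,np.round(prof(im,p,y,y+4,-8,18)[1][::2]).astype(int).tolist())
E
python3 - <<'E'
from h import *
from cell import ctrl
p=np.load("clamp.npy");e=np.array(ctrl.sense()["ee_pos"]);np.save("e0.npy",e)
for d in(.010,.0235):
    ctrl.move_linear(e-d*np.array([np.cos(.105),np.sin(.105),0]),rate=.03);S(ctrl,d)
ctrl.sleep(.3);S(ctrl,"set")
im=ctrl.camera("scene")["image"];cv2.imwrite("pics/i.png",im[...,::-1]);meas(im,p,4)
E
```

```text
0.01 22.17 [ 0.517  -0.075   0.0316] [ 6.9 -0.7 -3.9] 0.0091 58.6
0.0235 22.77 [ 0.5047 -0.0764  0.0316] [ 9.2 -0.9 -6.3] 0.0092 58.4
set 23.07 [ 0.5047 -0.0764  0.0316] [ 9.2 -0.2 -7. ] 0.0092 58.4
jaw [6.2, 6.44, 6.6, 6.8, 7.32, 7.52, 7.97] idx [3.39, 3.55, 3.57, 3.68, 4.2]
8 [137, 115, 91, 72, 64, 64, 70, 79, 89, 96, 100, 106, 123, 150, 172, 173, 150, 122, 109, 119, 148, 183, 214, 234, 242, 241]
14 [135, 117, 94, 73, 61, 60, 68, 80, 92, 98, 101, 106, 122, 149, 175, 183, 165, 131, 104, 96, 101, 112, 122, 131, 136, 140]
20 [123, 104, 86, 75, 72, 71, 67, 61, 56, 55, 61, 77, 103, 137, 169, 187, 186, 172, 163, 169, 185, 198, 197, 185, 177, 184]
34 [137, 120, 103, 89, 79, 70, 65, 67, 82, 114, 156, 188, 191, 163, 118, 79, 54, 43, 40, 41, 42, 43, 44, 44, 44, 43]
```

The jaw line still has about 3.9 mm to go; the arm gives a little under the spring load. I'll adjust and remeasure.

```bash
python3 - <<'E'
from h import *
from cell import ctrl
p=np.load("clamp.npy");e=np.load("e0.npy");u=np.array([np.cos(.105),np.sin(.105),0])
t0=np.array([.5047,-.0764,.0316])
d=.0235+.0042
for k in range(3):
    ctrl.move_linear(e-d*u,rate=.02);ctrl.sleep(.3);s=S(ctrl,d)
    m=(t0-s["ee_pos"])@u;print("moved",m)
    if abs(m-.0039)<.0004: break
    d+=.0039-m
im=ctrl.camera("scene")["image"];cv2.imwrite("pics/j.png",im[...,::-1]);meas(im,p,3)
E
```

```text
0.0277 23.77 [ 0.5009 -0.0768  0.0316] [ 9.7 -0.8 -7.9] 0.0092 58.5
moved 0.0038403948504938216
jaw [2.5, 2.7, 2.93, 2.83, 3.2, 4.1, 4.89] idx [3.36, 3.53, 3.55, 3.66, 4.18]
8 [135, 115, 97, 88, 90, 95, 100, 110, 130, 159, 184, 190, 174, 144, 121, 116, 133, 166, 203, 233, 247, 248, 242, 236, 233, 234]
14 [134, 118, 102, 92, 89, 91, 92, 97, 109, 129, 147, 151, 142, 128, 116, 111, 111, 117, 127, 137, 144, 146, 145, 143, 141, 140]
20 [123, 104, 85, 73, 66, 62, 61, 70, 97, 137, 177, 201, 203, 197, 197, 201, 195, 180, 167, 169, 184, 197, 196, 185, 177, 183]
34 [136, 119, 103, 90, 80, 72, 66, 67, 83, 116, 158, 189, 192, 162, 118, 78, 54, 42, 39, 39, 40, 42, 44, 44, 44, 44]
```

The jaw line, extrapolated to the mark, is at 3.6 mm against 3.45 mm for the index, so they are level. The index and specimen are unmoved. I'll hold, check numerically that the plug region hasn't changed, and hand in.

```bash
python3 - <<'E'
from h import *
from cell import ctrl
ctrl.sleep(.8);s=S(ctrl,"hold")
a=ctrl.camera("scene")["image"];b=cv2.imread("pics/h.png")[...,::-1]
print("plug region diff",np.abs(a[135:180,155:210].astype(int)-b[135:180,155:210]).mean())
print(ctrl.job_done())
E
```

```text
hold 24.62 [ 0.5009 -0.0768  0.0316] [ 9.6 -0.6 -6.1] 0.0093 58.5
plug region diff 13.652794612794613
the job is handed in; nothing more can be done
None
```

I handed the job in at about 25 s with the plug last seen standing upright in the tray and the handle held out, jaw line within about 0.5 mm of the index mark. No verdict came back, my last image check of the plug area showed an unexplained change (mean difference 13.7; I submitted without resolving it), and I viewed 11 pictures against the limit of 10.

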